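Tip the clips into the bin and slide its cover home over the pins

ROBOT

A 6-joint arm with a two-finger parallel gripper is mounted at the origin on the work surface. World frame = base frame: x ahead of the robot, y to its left, z up, the work surface at z = 0. Lengths are in m, angles in rad, forces in N, time in s.
With the tool pointing down it reaches from about 0.35 to 0.85 m from the base axis. Payload 8.1 kg.
Tool frame: the origin (TCP) lies between the finger pads; the fingertips stand 11 mm ahead of it and the grasp point (between the pads) lies 8 mm behind it (tips_ahead is the z of the fingertips in the tool frame, in m); z points along the fingers, y is the line along which they close (so a half turn about z gives the same grasp; the last joint's range is limited). The gripper opens to 93 mm and grips with 3 to 60 N. Pads are 15 mm wide; open, the fingers measure 128 mm over their backs; the gripper's body (75 mm by 188 mm) begins 65 mm behind the grasp point.
Start: joints at [1.072, 0.13, 1.488, -0, 1.523, -0.085], TCP at [0.241, 0.549, 0.23] pointing down, gripper open.
Joint ranges: [-2.96, 2.96], [-0.89, 2.26], [0.02, 2.5], [-1.34, 4.48], [0, 2.73], [-2.66, 2.66]. Speed limits (rad/s): [2.39, 2.39, 2.79, 3.14, 3.14, 3.14].

INTERFACE

Orientations are given as a rotation vector (axis times angle).
In Python, from plant import read_state, read_camera, close_job, tips_ahead gives the robot as it stands. The module is installed in compiled form; this text tells all that it offers.
- The arm moves only by the tool move_arm, never from a script. Its argument "plan" is a list of rows, each a list of 7 numbers: the turn, a rotation vector about the tool's x, y, z in units of 6 degrees (1.0 is 6 degrees), then the shift along the tool's x, y, z in units of 25 mm (1.0 is 25 mm), then the finger opening in mm, from 0 to 93. A call has exactly 10 rows; each row shifts and turns the commanded pose from where the row before left it, along the tool's axes as they then stand; what a row does not reach is not made up. A row lasts 1/10 s, in which the tool goes at most 50 mm and 8.59 degrees, less where a joint would pass 70% of its speed; a pose out of reach is approached as far as the arm can. A call is refused whole if a number of a shift passes 1 or a number of a turn 1, either way. A call with a gripper value outside its range is refused whole. The fingers move at their own pace and stop on an object; "force" is the grip in N (left out, the last holds). Time passes only in rows, so rows that do not move let the fingers close, or fill a call up. It gives the time, the measured TCP pose, the force, the opening and the grip force at its end, in the units of the state.
- read_state(): the state, without advancing time (a new reading comes with each control period).
- read_camera(name): name is "side" or "top" or "wrist"; returns a dict with "frame" (420x560x3 uint8, red, green, blue), "z_map" (420x560 float32, m along the optical axis (not along the pixel's ray), 0 where there is no reading), "fx", "fy", "cx", "cy" (pixels), "distortion" ([k1, k2, p1, p2, k3] as OpenCV has them; the pictures are not rectified), "rvec" (rotation vector, rad) and "tvec" (3), from world to camera coordinates, as OpenCV has them. Camera axes: x right, y down, z forward; pixel columns grow to the right and rows downward; lengths in m; the calibration is good to about 2 mm. A picture is of the moment at which its call begins.
- close_job(): hands the job in; it is judged then, once.
The state is a dict: "t": time; "q": joint angles; "dq": joint speeds; "joint_torque": joint torques, N m; "tool_pos": TCP position; "orientation": TCP orientation; "force": force on the tool from outside, world axes, zero at the start; "wrist_torque": the same for the moment, N m; "opening": finger opening in m; "gripper_force": force on a finger pad.
Only numpy, scipy, OpenCV 4.12 (cv2) and the standard library are available. Lean on these libraries where they do the work, as an engineer would, in place of code of your own. Each camera call takes 0.05 s, during which the arm holds its last target. There are 200 camera calls.

TASK

Tip the hinged tray over by pushing its bar, so that its four clips drop into the open bin, and let the tray swing back down to level. Then slide the cover plate along the deck until it drops over the two pins and lies flat and fully home over the bin, with the stray clip from the deck in the bin too. Keep the cover on the fixture all the time, and leave the bottle, mug, jar and stack of panels where they are.

Things in the scene. Friction and masses are not known exactly. Their poses are not given: they have to be found in the camera images.
- bin: blue steel fixture fixed to the table, 470 mm long along its y (within 0.22 rad of world +y). Origin at table level under the centre of the cover's seat; x across, z up. By its y in mm: DECK -280 to -68, BIN with the seat -68 to 70 (both x -80 to 80), TRAY on its stand 70 to 184. Plates beside the hinge, x -49 and 49, y 64 to 88, are 107 mm high
- deck_edge (a point): middle of the edge where the flat deck ends at the bin: fixture's x 0, y -68 mm, at the deck's top, 93 mm above the table. The cover and the stray clip lie on the deck, which is 160 mm wide and 212 mm long; the bin's rim lies 8 mm below it
- seat (a point): at the rim's height (85 mm above the table), fixture's x 0, y 0, axes as the fixture's: where the cover's origin is when fully home, its axes parallel. The flat rim runs along both sides of the mouth, x 38 to 80 mm either side
- bin_mouth (a point): centre of the bin's open mouth, 76 mm (x) by 110 mm (y), at the rim's height, 85 mm above the table; fixture's x 0, y 5 mm. Bin floor 6 mm above the table
- pin_a (a point): top of a fixed round-topped steel pin, 8 mm diameter, 7 mm above the rim (so 1 mm lower than the deck); fixture's x -50, y -45 mm
- pin_b (a point): top of the other pin, the same; fixture's x 50, y -45 mm
- tray (a joint): angle of the tray, 0 = level (stop), grows as it tips towards the bin, stop at 1.15 rad. Hinge along the fixture's x at y 70 mm, height 98 mm. Aluminium tray 80 mm wide, 116 long, 28 high, floor 4 thick, open end over the hinge, 0.4 kg, light hinge: the clips slide off by about 1 to 1.15 rad; let go, it falls back to 0 by its own weight
- tray_bar (a point): middle of the tray's steel bar, 10 mm diameter, 84 mm long, along the fixture's x, on an upright (8 mm diameter) at each end. Tray level: at the fixture's y 165 mm, 183 mm high, i.e. 95 mm out (+y) and 85 mm up from the hinge; it swings with the tray, at 1.15 rad at y 31 mm, 219 mm high. Pushed towards -y from its outer side it tips the tray, with 5 to 8 N
- cover: flat white metal plate 130 x 130 x 6 mm, 0.25 to 0.4 kg, loose on the deck, too wide to grip. Origin: centre of its underside; its y within 0.25 rad of the fixture's. Two slots at its x -50 and 50, y -45 mm, 15 mm (x) by 18 mm (y). Pushed to +y it slides over the pins, its front dips onto the rim, and within 3 mm of the seat it drops over the pins; top then 2 mm below the deck
- clip1: chunky black plastic clip, 24 (its x) x 20 (its y) x 21 mm tall, L-shaped in section, 20 g; origin at the centre of its underside. It starts on the tray
- clip2: chunky black plastic clip, 24 (its x) x 20 (its y) x 21 mm tall, L-shaped in section, 20 g; origin at the centre of its underside. It starts on the tray
- clip3: chunky black plastic clip, 24 (its x) x 20 (its y) x 21 mm tall, L-shaped in section, 20 g; origin at the centre of its underside. It starts on the tray
- clip4: chunky black plastic clip, 24 (its x) x 20 (its y) x 21 mm tall, L-shaped in section, 20 g; origin at the centre of its underside. It starts on the tray
- stray: chunky black plastic clip, 24 (its x) x 20 (its y) x 21 mm tall, L-shaped in section, 20 g; origin at the centre of its underside. It lies alone on the deck, between the cover and the mouth; the cover can push it in ahead of itself
- bottle: bystander: closed white bottle, 56 mm diameter, 150 mm tall, standing on the table on the fixture's +x side; origin at the centre of its underside
- mug: bystander: white mug, 72 mm diameter plus handle, 85 mm tall, on the fixture's +x side; origin at the centre of its underside
- jar: bystander: clear jar with grey cap, 64 mm diameter, 90 mm tall, on the fixture's +x side; origin at the centre of its underside
- stack: bystander: block of white panels, 60 (x) x 160 (y) x 30 mm, 0.7 kg, on the table on the fixture's -x side; origin at the centre of its underside
Mind the look-alikes: they are no part of the job. Leave any yellow look-alike of the clip1 alone. What is shaped like the clip3 but pink or white is not meant.

How it is judged:
By the outcome, as a careful person would: the job done as asked, in the order asked, and still so for the second after the job is handed in, with the robot touching nothing.
It also fails if it takes over 72 s, if anything falls off the work surface, if the arm or the gripper's body presses on something with over 40 N, if the wrist force passes 120 N, or if a joint passes its speed limit or range.

## Working session

There is one attempt and no reset: what is moved stays moved. The work goes in short steps, Python scripts to look and compute and a tool call to move; the robot and the scene stay as the last step left them, time stands still between calls to the robot, and variables do not carry over. Pictures are saved under pics/ and viewed, at most 10 in all, crops included, and the job is handed in when it is done.

Besides the shell and the picture viewer there is one more tool, called after "Emit:" as name(argument=value, ...), one argument or row to a line, values as JSON. move_arm: Moves the arm, as the interface text tells. Its arguments: {"type":"object","properties":{"plan":{"type":"array","items":{"type":"array","items":{"type":"number"}}},"force":{"type":"number"}},"required":["plan"]}

```bash
mkdir -p pics; cat > h.py <<'E'
import numpy as np, cv2
from scipy.spatial.transform import Rotation as R
from plant import read_state, read_camera, close_job, tips_ahead
def cloud(c):
    v,u=np.mgrid[0:420,0:560]
    K=np.array([[c['fx'],0,c['cx']],[0,c['fy'],c['cy']],[0,0,1.]])
    p=cv2.undistortPoints(np.stack([u,v],-1).reshape(-1,1,2).astype(float),K,np.array(c['distortion'],float)).reshape(420,560,2)
    z=c['z_map'].astype(float); P=np.dstack([p*z[...,None],z])
    M=R.from_rotvec(np.ravel(c['rvec'])).as_matrix(); W=(P-np.ravel(c['tvec']))@M
    W[z==0]=np.nan
    return W
def save(c,n): cv2.imwrite('pics/'+n+'.png',c['frame'][...,::-1])
E
python3 - <<'E'
from h import *
a=read_camera('top');b=read_camera('side')
im=np.vstack([a['frame'],b['frame']]); im=np.hstack([a['frame'],b['frame']])
save(a,'top0');save(b,'side0');np.save('top0.npy',cloud(a));np.save('side0.npy',cloud(b))
s=read_state();print(s['t'],s['tool_pos'],s['orientation'],s['force'],tips_ahead, R.from_rotvec(s['orientation']).as_matrix().round(3))
E
```

```text
0.1 [0.24101944 0.54891954 0.22869537] [-6.45283784e-01 -3.07416883e+00  2.51503143e-03] [-0.84977658 -0.85984053 -0.55676353] 0.011 [[-0.916  0.402 -0.001]
 [ 0.402  0.916 -0.001]
 [ 0.    -0.002 -1.   ]]
```

View pics/top0.png

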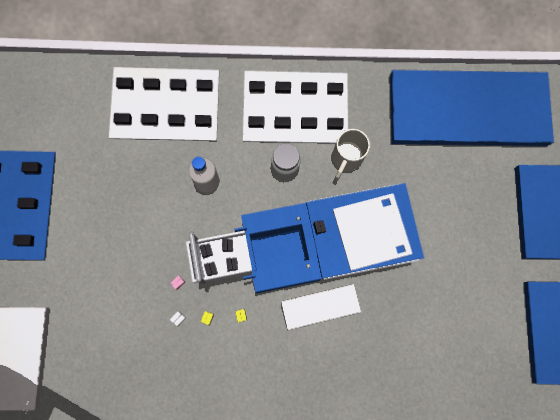

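View pics/side0.png

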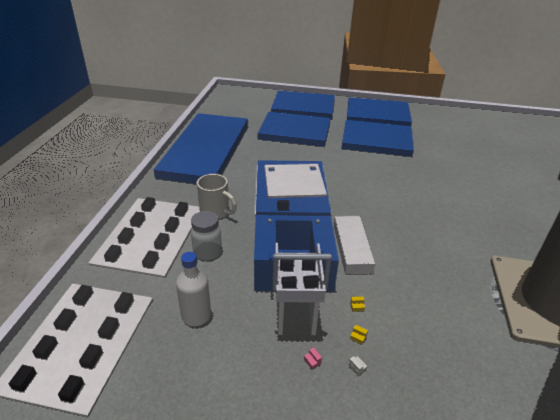

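The top view shows the fixture with the tray and its bar at about (197,257), the mouth at (280,243), the pins at (298,218) and (308,266), the stray at (320,227), and the cover at (372,230) with its slots at (386,203) and (401,249). The side view agrees. The yellow, pink and white look-alikes lie on the table at (177–241, 282–319) and are not part of the job. The stray is the only black clip on the deck.

```bash
cat > fit.py <<'E'
from h import *
def fixture(W,f):
    f=f.astype(int); blue=(f[...,2]>f[...,0]+50)&(f[...,2]>70)
    z=W[...,2]; v,u=np.mgrid[0:420,0:560]
    roi=(u>220)&(u<440)&(v>170)&(v<310)
    return blue&roi,roi
def rect(m,W):
    p=(W[m][:,:2]*1000).astype(np.float32); return cv2.minAreaRect(p)
E
python3 - <<'E'
from fit import *
W=np.load('top0.npy');f=cv2.imread('pics/top0.png')[...,::-1]
b,roi=fixture(W,f);z=W[...,2];fi=f.astype(int)
dk=b&(z>.089)&(z<.097)
white=(fi.min(-1)>150)
cv_=roi&white&(z>.093)&(z<.105)
rm=b&(z>.080)&(z<.089)
for n,m in (('deck',dk),('cover',cv_),('rim',rm)):
    mm=cv2.morphologyEx(m.astype(np.uint8),cv2.MORPH_OPEN,np.ones((3,3)))>0
    print(n,m.sum(),np.median(z[m]),rect(mm,W))
v,u=np.mgrid[0:420,0:560]
s=roi&(fi.max(-1)<60)&(z>.1)&(u>305)&(u<335)
print('stray',s.sum(),np.median(z[s]),W[s].mean(0),rect(s,W))
bar=(z>.172)&(z<.2)&(u>170)&(u<230)&(v>220)&(v<300)
print('bar',bar.sum(),np.median(z[bar]),W[bar].mean(0),rect(bar,W))
for n,m in(('bottle',(u>185)&(u<220)&(v>150)&(v<195)),('jar',(u>270)&(u<300)&(v>140)&(v<182)),('mug',(u>330)&(u<372)&(v>125)&(v<185)),('stack',(u>280)&(u<362)&(v>283)&(v<330))):
    m=m&(z>.02);print(n,W[m].min(0).round(3),W[m].max(0).round(3))
E
```

```text
deck 3709 0.09339330210407916 ((559.3604125976562, -160.3798065185547), (160.48011779785156, 212.55284118652344), 11.854883193969727)
cover 4453 0.09991046562552232 ((520.7886962890625, -54.349945068359375), (130.3726043701172, 384.2122497558594), 15.76314926147461)
rim 3154 0.08547209294504643 ((522.970703125, 10.626533508300781), (159.67564392089844, 138.44981384277344), 11.844406127929688)
stray 64 0.109799333430015 [ 0.560121   -0.0656078   0.10985782] ((560.27734375, -66.19622802734375), (22.17462158203125, 17.754226684570312), 15.98045539855957)
bar 269 0.1874003163724818 [0.48843528 0.17044025 0.18726664] ((488.9417724609375, 170.91842651367188), (92.67451477050781, 10.082895278930664), 11.989423751831055)
bottle [0.65  0.149 0.02 ] [0.704 0.204 0.155]
jar [ 0.681 -0.028  0.021] [0.743 0.034 0.097]
mug [ 0.678 -0.175  0.02 ] [ 0.807 -0.101  0.091]
stack [ 0.358 -0.159  0.02 ] [0.451 0.009 0.088]
```

```bash
cat >> h.py <<'E'
TH=0.2068; FX=np.array([np.cos(TH),np.sin(TH)]); FY=np.array([-np.sin(TH),np.cos(TH)]); O=np.array([.5231,.0097])
def fix(p): d=np.asarray(p)[...,:2]-O; return np.stack([d@FX,d@FY],-1)*1000
def state():
    s=read_state(); M=R.from_rotvec(s['orientation']).as_matrix()
    yaw=np.degrees(np.arctan2(M[1,0],M[0,0])-np.arctan2(FY[1],FY[0]))
    F=np.array(s['force']); print('t',round(s['t'],2),'fix xy',fix(s['tool_pos']).round(1),'tipz',round((s['tool_pos'][2]-.011)*1000,1),'yaw err',yaw.round(2),'toolz',M[:,2].round(3),'F fx,fy,z',(F[:2]@FX).round(1),(F[:2]@FY).round(1),F[2].round(1),'open',round(s['opening']*1000,1))
def cover(c=None,W=None,f=None):
    if c is not None: W=cloud(c); f=c['frame']
    fi=f.astype(int); q=fix(W); z=W[...,2]
    m=(abs(q[...,0])<85)&(q[...,1]>-285)&(q[...,1]<72)&(z>.08)&(z<.106)&(fi.min(-1)>110)
    m=cv2.morphologyEx(m.astype(np.uint8),cv2.MORPH_OPEN,np.ones((3,3)))
    n,l,st,_=cv2.connectedComponentsWithStats(m); k=1+np.argmax(st[1:,4]); m=l==k
    (c0,sz,a)=cv2.minAreaRect(q[m].astype(np.float32)); a=(a+45)%90-45
    print('cover centre fix',np.round(c0,1),'size',np.round(sz,1),'angle',round(a,2),'z range',np.percentile(z[m],[2,50,98]).round(4))
E
python3 - <<'E'
from h import *
cover(W=np.load('top0.npy'),f=cv2.imread('pics/top0.png')[...,::-1]); state()
E
```

```text
cover centre fix [  -6.1 -188.5] size [132.9 133.9] angle 4.12 z range [0.0942 0.0995 0.1038]
t 0.1 fix xy [-165.4  585.6] tipz 217.7 yaw err 54.44 toolz [-0.001 -0.001 -1.   ] F fx,fy,z -1.0 -0.7 -0.6 open 93.0
```

Emit:
move_arm(
  plan=[
    [0,0,0.91,0,0,0,0],
    [0,0,0.91,0,0,0,0],
    [0,0,0.91,0,0,0,0],
    [0,0,0.91,0,0,0,0],
    [0,0,0.91,0,0,0,0],
    [0,0,0.91,0,0,0,0],
    [0,0,0.91,0,0,0,0],
    [0,0,0.91,0,0,0,0],
    [0,0,0.91,0,0,0,0],
    [0,0,0.91,0,0,0,0],
  ],
  force=20,
)

```text
t: 1.1
tool_pos: [0.2411, 0.5491, 0.229]
orientation: [1.988, 2.432, -0.002]
force: [0.3, -0.3, -0.6]
opening: 0.0179
gripper_force: 0.0
```

Emit:
move_arm(
  plan=[
    [0,0,0,-0.75,0.33,0,0],
    [0,0,0,-0.75,0.33,0,0],
    [0,0,0,-0.75,0.33,0,0],
    [0,0,0,-0.75,0.33,0,0],
    [0,0,0,-0.75,0.33,0,0],
    [0,0,0,-0.75,0.33,0,0],
    [0,0,0,-0.75,0.33,0,0],
    [0,0,0,-0.75,0.33,0,0],
    [0,0,0,-0.75,0.33,0,0],
    [0,0,0,-0.75,0.33,0,0],
  ],
)

```text
t: 2.1
tool_pos: [0.3602, 0.3816, 0.2291]
orientation: [-1.984, -2.436, 0.001]
force: [0.2, -0.3, 0.1]
opening: 0.0003
gripper_force: 0.0
```

```bash
python3 -c "
from h import *
state()"
```

```text
t 2.1 fix xy [-83.1 397.4] tipz 218.1 yaw err -0.16 toolz [-0.001 -0.001 -1.   ] F fx,fy,z 0.1 -0.3 0.1 open 0.3
```

Emit:
move_arm(
  plan=[
    [0,0,0,-0.8,0.33,0,0],
    [0,0,0,-0.8,0.33,0,0],
    [0,0,0,-0.8,0.33,0.1,0],
    [0,0,0,-0.8,0.33,0.2,0],
    [0,0,0,-0.8,0.33,0.3,0],
    [0,0,0,-0.8,0.33,0.3,0],
    [0,0,0,-0.8,0.33,0.3,0],
    [0,0,0,-0.8,0.33,0.4,0],
    [0,0,0,-0.8,0.33,0.4,0],
    [0,0,0,-0.6,0.33,0.3,0],
  ],
)

```text
t: 3.1
tool_pos: [0.4803, 0.207, 0.171]
orientation: [-1.984, -2.435, 0.002]
force: [-0.3, 0.2, 0.3]
opening: 0.0005
gripper_force: 0.0
```

```bash
python3 - <<'E'
from h import *
state()
# bar path
for th in np.linspace(0,1.15,9): print(th.round(2), np.round([70+95*np.cos(th)-85*np.sin(th), 98+95*np.sin(th)+85*np.cos(th)],0))
E
```

```text
t 3.1 fix xy [ -1.4 201.9] tipz 160.0 yaw err -0.19 toolz [-0.001 -0.001 -1.   ] F fx,fy,z -0.2 0.2 0.3 open 0.5
0.0 [165. 183.]
0.14 [152. 196.]
0.29 [137. 206.]
0.43 [121. 215.]
0.57 [103. 221.]
0.72 [ 86. 225.]
0.86 [ 67. 225.]
1.01 [ 49. 224.]
1.15 [ 31. 219.]
```

Emit:
move_arm(
  plan=[
    [0,0,0,-0.5,0,0,0],
    [0,0,0,-0.4,0,0,0],
    [0,0,0,-0.4,0,-0.25,0],
    [0,0,0,-0.4,0,-0.25,0],
    [0,0,0,-0.4,0,-0.25,0],
    [0,0,0,-0.4,0,-0.25,0],
    [0,0,0,-0.4,0,-0.25,0],
    [0,0,0,-0.4,0,-0.25,0],
    [0,0,0,-0.4,0,0,0],
    [0,0,0,-0.4,0,0,0],
  ],
)

```text
t: 4.1
tool_pos: [0.5013, 0.1071, 0.2099]
orientation: [1.984, 2.436, 0.0]
force: [-0.3, 1.4, 2.7]
opening: 0.0004
gripper_force: 1.0
```

```bash
python3 - <<'E'
from h import *
state()
b=read_camera('side'); a=read_camera('top');W=cloud(a)
q=fix(W); m=(abs(q[...,0])<60)&(q[...,1]>50)&(q[...,1]<200)&(W[...,2]>.1)
cv2.imwrite('pics/tip1.png',cv2.resize(np.hstack([b['frame'][120:340,150:430],a['frame'][150:370,150:430]])[...,::-1],(800,314)))
E
```

```text
t 4.1 fix xy [-1.4 99.8] tipz 198.9 yaw err -0.16 toolz [ 0.  0. -1.] F fx,fy,z -0.0 1.5 2.7 open 0.4
```

View pics/tip1.png

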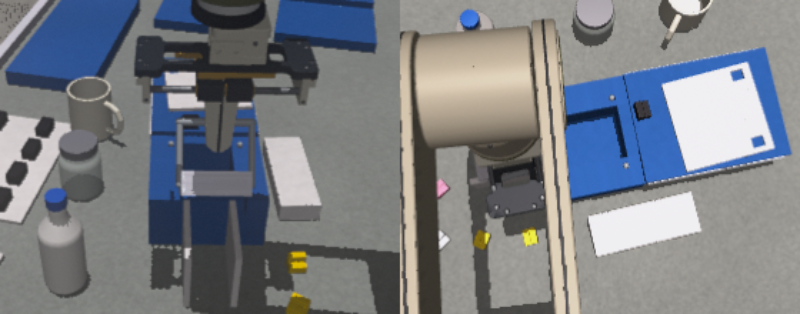

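The side crop shows the tray tipping, with the bar at (218,125) against the closed fingers. The top crop is mostly blocked by the arm. I'll keep pushing.

Emit:
move_arm(
  plan=[
    [0,0,0,-0.35,0,0,0],
    [0,0,0,-0.3,0,0,0],
    [0,0,0,-0.3,0,0,0],
    [0,0,0,-0.3,0,0,0],
    [0,0,0,-0.3,0,0,0],
    [0,0,0,-0.25,0,0,0],
    [0,0,0,-0.15,0,0,0],
    [0,0,0,-0.1,0,0,0],
    [0,0,0,-0.1,0,0,0],
    [0,0,0,0,0,0,0],
  ],
)

```text
t: 5.2
tool_pos: [0.512, 0.055, 0.2097]
orientation: [1.984, 2.436, -0.0]
force: [-0.4, 0.1, -0.2]
opening: 0.0008
gripper_force: 0.3
```

```bash
python3 - <<'E'
from h import *
state()
b=read_camera('side'); W=cloud(b);q=fix(W)
m=(abs(q[...,0])<38)&(q[...,1]>60)&(q[...,1]<140)&(W[...,2]>.12)&(W[...,2]<.2)
# slope of tray underside
print(m.sum(),np.degrees(np.arctan2(*[np.polyfit(q[m][:,1],W[m][:,2]*1000,1)[0],1])) if m.sum()>20 else '')
cv2.imwrite('pics/tip2.png',cv2.resize(b['frame'][140:340,200:400][...,::-1],(600,600)))
E
```

```text
t 5.2 fix xy [-1.5 46.6] tipz 198.7 yaw err -0.17 toolz [ 0. -0. -1.] F fx,fy,z -0.4 0.2 -0.2 open 0.8
933 65.49252596176903
```

View pics/tip2.png

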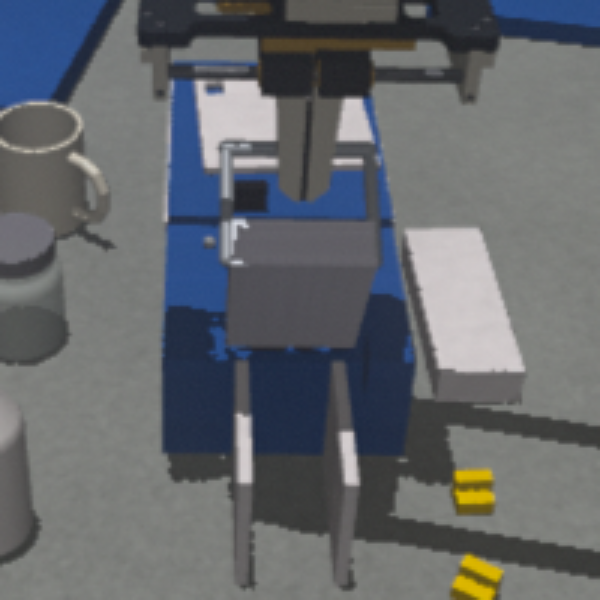

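The picture shows the tray tipped to about 65° (1.14 rad), with the bar at (300,150) and no clips on the tray's end or on the deck. I'll hold briefly, then back off along the same path.

Emit:
move_arm(
  plan=[
    [0,0,0,0,0,0,0],
    [0,0,0,0,0,0,0],
    [0,0,0,0,0,0,0],
    [0,0,0,0,0,0,0],
    [0,0,0,0,0,0,0],
    [0,0,0,0,0,0,0],
    [0,0,0,0.1,0,0,0],
    [0,0,0,0.3,0,0,0],
    [0,0,0,0.3,0,0,0],
    [0,0,0,0.3,0,0,0],
  ],
)

```text
t: 6.25
tool_pos: [0.5067, 0.0806, 0.2097]
orientation: [-1.983, -2.436, -0.0]
force: [0.2, 1.5, 0.8]
opening: 0.0005
gripper_force: 0.4
```

Emit:
move_arm(
  plan=[
    [0,0,0,0.3,0,0,0],
    [0,0,0,0.3,0,0,0],
    [0,0,0,0.3,0,0,0],
    [0,0,0,0.35,0,0,0],
    [0,0,0,0.4,0,0.2,0],
    [0,0,0,0.4,0,0.2,0],
    [0,0,0,0.4,0,0.25,0],
    [0,0,0,0.4,0,0.25,0],
    [0,0,0,0.4,0,0.3,0],
    [0,0,0,0.4,0,0.3,0],
  ],
)

```text
t: 7.25
tool_pos: [0.4882, 0.1702, 0.1715]
orientation: [-1.983, -2.436, -0.0]
force: [0.5, 3.0, 0.5]
opening: 0.0002
gripper_force: 1.0
```

```bash
python3 -c "
from h import *
state()"
```

```text
t 7.25 fix xy [ -1.2 164.2] tipz 160.5 yaw err -0.15 toolz [ 0.  0. -1.] F fx,fy,z 1.1 2.9 0.5 open 0.2
```

Emit:
move_arm(
  plan=[
    [0,0,0,0.3,0,0,0],
    [0,0,0,0.2,0,0,0],
    [0,0,0,0.3,0,0,0],
    [0,0,0,0.6,0,0,0],
    [0,0,0,0.8,0,0,0],
    [0,0,0,0.4,0,-0.5,0],
    [0,0,0,0,0,-0.9,0],
    [0,0,0,0,0,-0.9,0],
    [0,0,0,0,0,-0.6,0],
    [0,0,0,0,0,0,0],
  ],
)

```text
t: 8.25
tool_pos: [0.4768, 0.2334, 0.2482]
orientation: [1.982, 2.434, 0.007]
force: [-0.3, -0.4, 0.6]
opening: 0.0004
gripper_force: 0.0
```

```bash
python3 - <<'E'
from h import *
state(); print(np.round(read_state()['q'],2))
a=read_camera('top'); cover(a); save(a,'top1'); W=cloud(a); np.save('top1.npy',W); b=read_camera('side')
A=cv2.resize(a['frame'][190:300,220:430],(630,330)); B=cv2.resize(b['frame'][150:340,230:400],(233,260))
B=cv2.resize(b['frame'][150:340,230:400],(268,300)); im=np.zeros((600,630,3),np.uint8); im[:300]=A[:300]; im[300:600,:268]=B
cv2.imwrite('pics/a1.png',im[...,::-1])
E
```

```text
t 8.25 fix xy [  0.6 228.4] tipz 237.2 yaw err -0.15 toolz [ 0.005  0.002 -1.   ] F fx,fy,z -0.4 -0.3 0.6 open 0.4
[ 0.36 -0.07  1.66 -0.    1.55  0.15]
cover centre fix [  -6.  -188.8] size [132.9 134.1] angle 3.74 z range [0.0942 0.0996 0.1038]
```

View pics/a1.png

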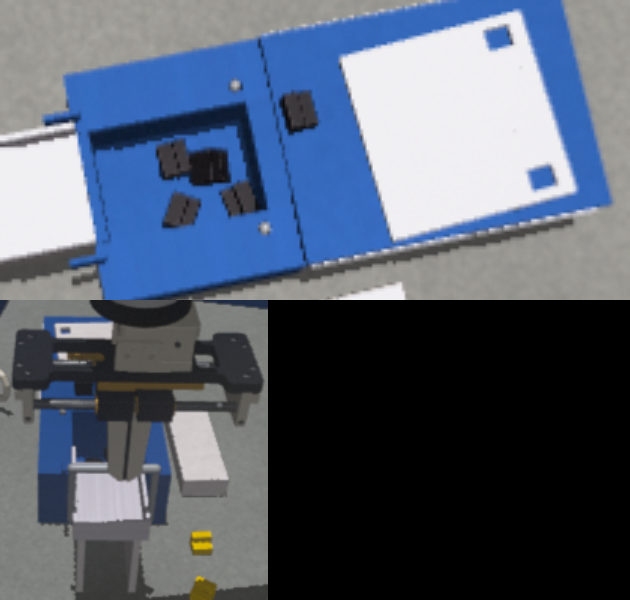

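All four clips are in the bin at about (172,158), (208,166), (180,210) and (240,198) in the crop. The tray is back down and empty. The stray at (298,110) and the cover at (460,125) haven't moved.

```bash
cat >> h.py <<'E'
def cover2(c=None,W=None,f=None,zl=.0965,zh=.103,y0=-278,y1=-72):
    if c is not None: W=cloud(c); f=c['frame']
    fi=f.astype(int); q=fix(W); z=W[...,2]
    m=((abs(q[...,0])<90)&(q[...,1]>y0)&(q[...,1]<y1)&(z>zl)&(z<zh)&(fi[...,0]>140)).astype(np.uint8)
    m=cv2.morphologyEx(m,cv2.MORPH_OPEN,np.ones((5,5)))
    P=q[m>0].astype(np.float32); c0,sz,a=cv2.minAreaRect(P); a=(a+45)%90-45
    h=cv2.morphologyEx(m,cv2.MORPH_CLOSE,np.ones((25,25)))&~m&1&(fi[...,2]>fi[...,0]+40)
    h=cv2.morphologyEx(h,cv2.MORPH_OPEN,np.ones((3,3)))
    n,l,st,_=cv2.connectedComponentsWithStats(h.astype(np.uint8))
    sl=[(st[i,4],np.nanmean(q[l==i],0).round(1)) for i in range(1,n) if st[i,4]>15]
    print('cover2',np.round(c0,1),np.round(sz,1),'ang',round(a,2),'z',np.median(z[m>0]).round(4),'slots',sl)
E
python3 - <<'E'
from h import *
cover2(W=np.load('top1.npy'),f=cv2.imread('pics/top1.png')[...,::-1])
E
```

```text
cover2 [  -8.5 -189.6] [124.1 124.1] ang 1.01 z 0.0996 slots []
```

Emit:
move_arm(
  plan=[
    [0,0,0,-0.9,0,0,0],
    [0,0,0,-1,0,0,0],
    [0,0,0,-1,0,0,0],
    [0,0,0,-1,0,0,0],
    [0,0,0,-1,0,0,0],
    [0,0,0,-1,0,0,0],
    [0,0,0,-1,0,0,0],
    [0,0,0,-1,0,0,0],
    [0,0,0,-1,0,0,0],
    [0,0,0,-1,0,0,0],
  ],
)

```text
t: 9.35
tool_pos: [0.5247, -0.0107, 0.2428]
orientation: [-1.983, -2.434, 0.002]
force: [0.5, 0.3, -0.7]
opening: 0.0002
gripper_force: 0.0
```

Emit:
move_arm(
  plan=[
    [0,0,0,-1,0,0,93],
    [0,0,0,-1,0,0,93],
    [0,0,0,-1,0,0,93],
    [0,0,0,-1,0,0,93],
    [0,0,0,-1,0,0,93],
    [0,0,0,-1,0,0,93],
    [0,0,0,-1,0,0,93],
    [0,0,0,-1,0,0,93],
    [0,0,0,-1,0,0,93],
    [0,0,0,-1,0,0,93],
  ],
)

```text
t: 10.35
tool_pos: [0.5754, -0.2552, 0.2425]
orientation: [-1.982, -2.433, 0.001]
force: [0.3, 0.2, 1.0]
opening: 0.0761
gripper_force: 0.0
```

```bash
python3 -c "
from h import *
state()"
```

```text
t 10.35 fix xy [  -3.3 -270. ] tipz 231.5 yaw err -0.18 toolz [-0.003  0.001 -1.   ] F fx,fy,z 0.3 0.1 1.0 open 76.1
```

```bash
cat >> h.py <<'E'
def planecover(c,z=.099):
    f=c['frame'].astype(int); K=np.array([[c['fx'],0,c['cx']],[0,c['fy'],c['cy']],[0,0,1.]])
    M=R.from_rotvec(np.ravel(c['rvec'])).as_matrix(); t=np.ravel(c['tvec']); D=np.array(c['distortion'],float)
    W=cloud(c); q=fix(W)
    m=((abs(q[...,0])<76)&(q[...,1]>-276)&(q[...,1]<72)&(W[...,2]>.07)&(W[...,2]<.11)&(f[...,0]>130)).astype(np.uint8)
    m=cv2.morphologyEx(m,cv2.MORPH_OPEN,np.ones((5,5)))
    cs,_=cv2.findContours(m,cv2.RETR_EXTERNAL,cv2.CHAIN_APPROX_NONE); k=max(cs,key=cv2.contourArea).astype(float)
    p=cv2.undistortPoints(k.reshape(-1,1,2),K,D).reshape(-1,2); d=np.c_[p,np.ones(len(p))]@M; o=-M.T@t
    X=o+d*((z-o[2])/d[:,2])[:,None]; c0,sz,a=cv2.minAreaRect(fix(X).astype(np.float32))
    print('pc centre',np.round(c0,1),np.round(sz,1),'ang',round((a+45)%90-45,2)); print('corners',cv2.boxPoints((c0,sz,a)).round(0).tolist())
E
python3 - <<'E'
from h import *
a=read_camera('top'); f=a['frame'].copy(); save(a,'top2')
c=dict(a); c['frame']=cv2.imread('pics/top1.png')[...,::-1]
# depth of the earlier frame
import h; h.cloud=lambda _ : np.load('top1.npy'); planecover(c)
E
```

```text
pc centre [  -6.7 -187.5] [131.6 131.3] ang 3.87
corners [[-77.0, -126.0], [-68.0, -257.0], [63.0, -249.0], [55.0, -118.0]]
```

Emit:
move_arm(
  plan=[
    [0,0,0,0.33,-0.45,0,0],
    [0,0,0,0.33,-0.45,0,0],
    [0,0,0,0.33,-0.45,0,0],
    [0,0,0,0.33,-0.45,0.5,0],
    [0,0,0,0.33,-0.45,0.8,0],
    [0,0,0,0.33,-0.45,0.8,0],
    [0,0,0,0.33,-0.45,0.8,0],
    [0,0,0,0.33,-0.45,0.8,0],
    [0,0,0,0.33,-0.45,0.8,0],
    [0,0,0,0.33,-0.45,0.6,0],
  ],
)

```text
t: 11.4
tool_pos: [0.447, -0.1953, 0.1141]
orientation: [-1.982, -2.433, 0.001]
force: [-0.7, 0.0, -0.1]
opening: 0.0093
gripper_force: 0.0
```

```bash
python3 - <<'E'
from h import *
state(); a=read_camera('wrist'); b=read_camera('top')
im=np.hstack([cv2.resize(a['frame'],(400,300)),cv2.resize(b['frame'][150:330,220:460],(400,300))]); cv2.imwrite('pics/w1.png',im[...,::-1])
W=cloud(a); q=fix(W); z=W[...,2]; 
E
```

```text
t 11.4 fix xy [-116.5 -185. ] tipz 103.1 yaw err -0.17 toolz [-0.003  0.002 -1.   ] F fx,fy,z -0.7 0.2 -0.1 open 9.3
```

View pics/w1.png

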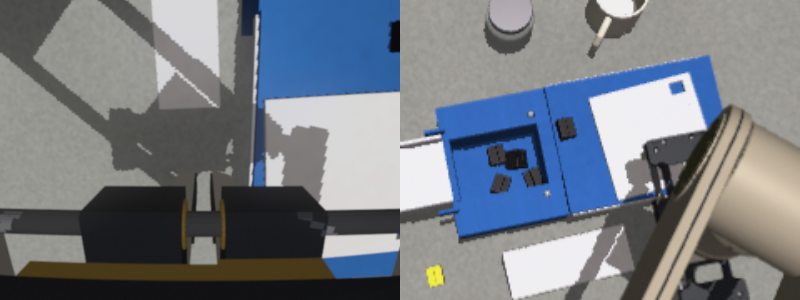

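The wrist view (left) shows the closed fingertips at (203,180), with the cover's -x edge starting at about x 262. The top view (right) shows the cover, partly hidden by the arm. I'll lower and nudge toward +x.

Emit:
move_arm(
  plan=[
    [0,0,0,-0.05,0,0.15,0],
    [0,0,0,-0.05,0,0.15,0],
    [0,0,0,0,0.2,0,0],
    [0,0,0,0,0.2,0,0],
    [0,0,0,0,0.2,0,0],
    [0,0,0,0,0.2,0,0],
    [0,0,0,0,0.2,0,0],
    [0,0,0,0,0,0,0],
    [0,0,0,0,0,0,0],
    [0,0,0,0,0,0,0],
  ],
)

```text
t: 12.5
tool_pos: [0.474, -0.1938, 0.1096]
orientation: [-1.983, -2.436, 0.0]
force: [0.2, 1.1, 0.2]
opening: 0.0006
gripper_force: 0.0
```

```bash
cat >> h.py <<'E'
def edges(c, z=.099, mask=None):
    # fit front (+y) and -x edges of the white cover from the wrist view, in fixture mm, on plane z
    f=c['frame'].astype(int); W=cloud(c); q=fix(W); Z=W[...,2]*1000
    white=(f.max(-1)-f.min(-1)<40)&(f[...,0]>85)&(abs(Z-z*1000)<4)&(abs(q[...,0])<95)&(q[...,1]<75)&(q[...,1]>-290)
    return white,q,Z
E
python3 - <<'E'
from h import *
state(); a=read_camera('wrist'); w,q,Z=edges(a)
X,Y=q[...,0],q[...,1]
for y in (-150,-140,-130): 
    s=w&(abs(Y-y)<4); print('y',y,'xmin',np.percentile(X[s],[1,3]).round(1) if s.any() else '')
for x in (-50,-30,-10,10,30):
    s=w&(abs(X-x)<4); print('x',x,'ymax',np.percentile(Y[s],[97,99]).round(1) if s.any() else '')
E
```

```text
t 12.5 fix xy [ -89.8 -189.1] tipz 98.6 yaw err -0.16 toolz [-0.  0. -1.] F fx,fy,z 0.4 1.1 0.2 open 0.6
y -150 xmin [-71.9 -69.6]
y -140 xmin [-72.7 -70.4]
y -130 xmin [-73.  -70.4]
x -50 ymax [-127.4 -126. ]
x -30 ymax [-125.9 -124.5]
x -10 ymax [-125.3 -123.8]
x 10 ymax [-124.1 -122.3]
x 30 ymax [-122.8 -121. ]
```

Emit:
move_arm(
  plan=[
    [0,0,0,0,0,0.13,0],
    [0,0,0,0,0,0,0],
    [0,0,0,0,0.1,0,0],
    [0,0,0,0,0.1,0,0],
    [0,0,0,0,0.1,0,0],
    [0,0,0,0,0.1,0,0],
    [0,0,0,0,0,0,0],
    [0,0,0,0,0,0,0],
    [0,0,0,0,0,0,0],
    [0,0,0,0,0,0,0],
  ],
)

```text
t: 13.55
tool_pos: [0.4839, -0.1918, 0.1064]
orientation: [-1.984, -2.436, 0.0]
force: [-0.5, -0.4, -0.3]
opening: 0.0007
gripper_force: 0.0
```

```bash
cat >> h.py <<'E'
def wr():
    a=read_camera('wrist'); w,q,Z=edges(a); X,Y=q[...,0],q[...,1]; o=[];xs=[]
    for y in (-150,-140,-130):
        s=w&(abs(Y-y)<4); o.append(np.percentile(X[s],2).round(1) if s.any() else None)
    for x in (-50,-30,-10,10,30):
        s=w&(abs(X-x)<4); xs.append(np.percentile(Y[s],98).round(1) if s.any() else None)
    print('xmin',o,'ymax',xs); return a
E
python3 - <<'E'
from h import *
state(); wr()
E
```

```text
t 13.55 fix xy [ -79.7 -189.2] tipz 95.4 yaw err -0.16 toolz [-0.  0. -1.] F fx,fy,z -0.6 -0.3 -0.3 open 0.7
xmin [np.float64(-70.4), np.float64(-71.2), np.float64(-71.5)] ymax [np.float64(-126.9), np.float64(-125.1), np.float64(-124.0), np.float64(-122.9), np.float64(-121.7)]
```

```bash
python3 - <<'E'
from h import *
# subpixel: top1 image, per-row profile in rectified fixture view at z=.099/.093
a=read_camera('top')
def warp(c,frame,z,name=None):
    xs,ys=np.meshgrid(np.arange(-100,100.1,.5),np.arange(-290,80,.5))
    P=np.c_[(O[None]+(xs.ravel()[:,None]*FX+ys.ravel()[:,None]*FY)/1000),np.full(xs.size,z)]
    K=np.array([[c['fx'],0,c['cx']],[0,c['fy'],c['cy']],[0,0,1.]])
    p,_=cv2.projectPoints(P,np.ravel(c['rvec']),np.ravel(c['tvec']),K,np.array(c['distortion'],float))
    p=p.reshape(*xs.shape,2).astype(np.float32)
    return cv2.remap(frame,p[...,0],p[...,1],cv2.INTER_LINEAR).astype(int)
f=cv2.imread('pics/top1.png')[...,::-1].copy()
A=warp(a,f,.099); B=warp(a,f,.093)
for y in (-230,-200,-170,-140):
    r=A[int((y+290)*2)]; x=np.arange(-100,100.1,.5); w=np.where(r[:,0]>120)[0]; 
    w=w[(x[w]>-79)&(x[w]<79)]
    r2=B[int((y+290)*2)]; bl=np.where(r2[:,2]-r2[:,0]>40)[0]
    print(y,'cover x',x[w[0]],x[w[-1]],'blue x',x[bl[0]],x[bl[-1]])
for xx in (-50,-20,20,40):
    cidx=int((xx+100)*2); y=np.arange(-290,80,.5); c=A[:,cidx]; w=np.where((c[:,0]>120)&(y>-276)&(y<-90))[0]
    c2=B[:,cidx]; bl=np.where(c2[:,2]-c2[:,0]>40)[0]
    print(xx,'cover y',y[w[0]],y[w[-1]],'blue ymin',y[bl[0]])
wr()
E
```

```text
-230 cover x -70.0 62.0 blue x -80.5 81.0
-200 cover x -71.5 59.5 blue x -80.5 80.0
-170 cover x -73.5 58.0 blue x -80.5 81.0
-140 cover x -76.0 56.0 blue x -80.0 80.5
-50 cover y -256.0 -124.5 blue ymin -280.0
-20 cover y -254.0 -122.5 blue ymin -280.0
20 cover y -251.0 -119.5 blue ymin -280.0
40 cover y -250.0 -118.5 blue ymin -280.0
xmin [np.float64(-70.4), np.float64(-71.0), np.float64(-71.5)] ymax [np.float64(-126.9), np.float64(-125.1), np.float64(-124.0), np.float64(-122.9), np.float64(-121.7)]
```

Emit:
move_arm(
  plan=[
    [0,0,0,0,0.08,0,0],
    [0,0,0,0,0.08,0,0],
    [0,0,0,0,0,0,0],
    [0,0,0,0,0,0,0],
    [0,0,0,0,0,0,0],
    [0,0,0,0,0,0,0],
    [0,0,0,0,0,0,0],
    [0,0,0,0,0,0,0],
    [0,0,0,0,0,0,0],
    [0,0,0,0,0,0,0],
  ],
)

```text
t: 14.7
tool_pos: [0.4879, -0.191, 0.1064]
orientation: [1.984, 2.436, 0.0]
force: [-0.2, -0.3, 0.2]
opening: 0.0004
gripper_force: 0.3
```

```bash
python3 - <<'E'
from h import *
state(); wr()
E
```

```text
t 14.7 fix xy [ -75.7 -189.2] tipz 95.4 yaw err -0.16 toolz [ 0. -0. -1.] F fx,fy,z -0.3 -0.2 0.2 open 0.4
xmin [np.float64(-66.8), np.float64(-67.4), np.float64(-67.9)] ymax [np.float64(-127.0), np.float64(-125.5), np.float64(-124.1), np.float64(-123.4), np.float64(-122.2)]
```

Emit:
move_arm(
  plan=[
    [0,0,0,0,0.11,0,0],
    [0,0,0,0,0,0,0],
    [0,0,0,0,-0.2,0,0],
    [0,0,0,0,-0.2,0,0],
    [0,0,0,0,0,-0.7,0],
    [0,0,0,0,0,-0.7,0],
    [0,0,0,-0.8,0.5,0,93],
    [0,0,0,-0.9,0.9,0,93],
    [0,0,0,-0.9,0.9,0,93],
    [0,0,0,-0.9,0.9,0,93],
  ],
)

```text
t: 15.75
tool_pos: [0.5775, -0.2628, 0.1416]
orientation: [1.984, 2.436, 0.0]
force: [0.5, 0.2, 0.6]
opening: 0.0278
gripper_force: 0.0
```

```bash
python3 - <<'E'
from h import *
state(); wr()
E
```

```text
t 15.75 fix xy [  -2.7 -277.9] tipz 130.6 yaw err -0.17 toolz [ 0. -0. -1.] F fx,fy,z 0.5 0.0 0.6 open 27.8
xmin [np.float64(-63.8), None, None] ymax [np.float64(-150.6), np.float64(-151.0), np.float64(-151.3), np.float64(-151.3), np.float64(-151.1)]
```

Emit:
move_arm(
  plan=[
    [0,0,0,0,0.1,0,93],
    [0,0,0,0,0,0,93],
    [0,0,0,0,0,0.3,93],
    [0,0,0,0,0,0.4,93],
    [0,0,0,0,0,0.4,93],
    [0,0,0,0,0,0.31,93],
    [0,0,0,0.3,0,0,93],
    [0,0,0,0.3,0,0,93],
    [0,0,0,0.3,0,0,93],
    [0,0,0,0,0,0,93],
  ],
)

```text
t: 16.8
tool_pos: [0.5746, -0.2381, 0.1061]
orientation: [-1.982, -2.437, -0.0]
force: [-0.4, 0.3, 0.1]
opening: 0.0927
gripper_force: 0.0
```

```bash
python3 - <<'E'
from h import *
state(); a=wr(); b=read_camera('top')
im=np.hstack([cv2.resize(a['frame'],(400,300)),cv2.resize(b['frame'][150:330,220:460],(400,300))]); cv2.imwrite('pics/w2.png',im[...,::-1])
E
```

```text
t 16.8 fix xy [  -0.5 -253.1] tipz 95.1 yaw err -0.1 toolz [-0.     0.001 -1.   ] F fx,fy,z -0.3 0.4 0.1 open 92.7
xmin [np.float64(-58.0), np.float64(-58.1), None] ymax [np.float64(-136.5), np.float64(-137.0), np.float64(-137.2), np.float64(-137.4), np.float64(-137.1)]
```

View pics/w2.png

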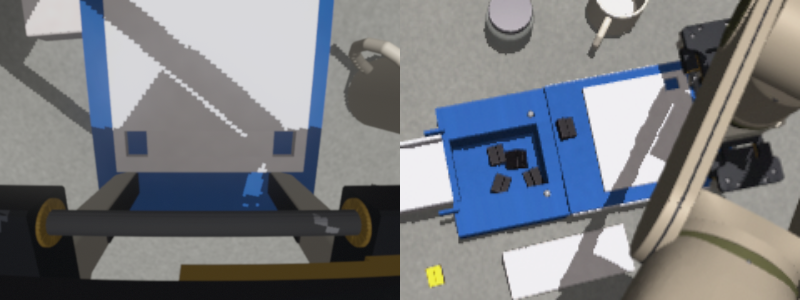

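The wrist view shows the cover square to the gripper, with both fingers at its rear corners and the slots at (136,143) and (284,143). Now I'll measure its sideways offset.

```bash
cat >> h.py <<'E'
def warp(c,z):
    xs,ys=np.meshgrid(np.arange(-100,100.1,.5),np.arange(-290,80,.5))
    P=np.c_[(O[None]+(xs.ravel()[:,None]*FX+ys.ravel()[:,None]*FY)/1000),np.full(xs.size,z)]
    K=np.array([[c['fx'],0,c['cx']],[0,c['fy'],c['cy']],[0,0,1.]])
    p,_=cv2.projectPoints(P,np.ravel(c['rvec']),np.ravel(c['tvec']),K,np.array(c['distortion'],float))
    p=p.reshape(*xs.shape,2).astype(np.float32)
    return cv2.remap(c['frame'],p[...,0],p[...,1],cv2.INTER_LINEAR).astype(int)
def lat(c,ys,zc=.099,zd=.093):
    A=warp(c,zc);B=warp(c,zd);x=np.arange(-100,100.1,.5)
    for y in ys:
        i=int((y+290)*2); r=A[i]; w=np.where((r[:,2]-r[:,0]<35)&(r[:,0]>75)&(abs(x)<78))[0]
        r2=B[i]; b=np.where((r2[:,2]-r2[:,0]>35))[0]
        if len(w) and len(b): print(y,'cover x',x[w[0]],x[w[-1]],'blue x',x[b[0]],x[b[-1]])
def lon(c,xs,z=.099,y1=-72):
    A=warp(c,z);y=np.arange(-290,80,.5)
    for xx in xs:
        r=A[:,int((xx+100)*2)]; w=np.where((r[:,0]>120)&(r[:,2]-r[:,0]<35)&(y<y1)&(y>-276))[0]
        print('x',xx,'front y',y[w[-1]] if len(w) else None)
E
python3 - <<'E'
from h import *
a=read_camera('wrist'); b=read_camera('top'); print('wrist'); lat(a,(-215,-200,-180,-160)); print('top'); lat(b,(-180,-160,-140,-120)); lon(b,(-50,-20,0,20,50))
E
```

```text
wrist
-215 cover x -77.5 69.0 blue x -77.5 80.5
-200 cover x -77.5 69.0 blue x -78.0 81.0
-180 cover x -77.5 69.0 blue x -78.0 81.0
-160 cover x -77.5 69.0 blue x -78.0 81.5
top
-180 cover x -63.5 67.0 blue x 69.0 80.5
-160 cover x -62.5 67.0 blue x -80.5 81.0
-140 cover x -62.5 66.5 blue x -80.0 81.0
-120 cover x -63.5 67.5 blue x -79.0 80.5
x -50 front y -113.5
x -20 front y -113.0
x 0 front y -113.0
x 20 front y -113.0
x 50 front y -113.5
```

Emit:
move_arm(
  plan=[
    [0,0,0,0.15,-0.01,0,93],
    [0,0,0,0.25,-0.01,0,93],
    [0,0,0,0.25,-0.01,0,93],
    [0,0,0,0.25,-0.01,0,93],
    [0,0,0,0.25,-0.01,0,93],
    [0,0,0,0.25,-0.01,0,93],
    [0,0,0,0.25,-0.01,0,93],
    [0,0,0,0.2,0,0,93],
    [0,0,0,0.1,0,0,93],
    [0,0,0,0,0,0,93],
  ],
)

```text
t: 18.0
tool_pos: [0.563, -0.1914, 0.106]
orientation: [-1.983, -2.436, -0.0]
force: [-0.3, 0.1, -0.4]
opening: 0.0928
gripper_force: 0.0
```

```bash
python3 - <<'E'
from h import *
state(); b=read_camera('top'); lat(b,(-140,-120,-100,-85)); lon(b,(-50,-20,0,20,50),y1=20); save(b,'top3')
A=cv2.resize(b['frame'][190:310,230:430],(800,480)); cv2.imwrite('pics/t3.png',A[...,::-1])
E
```

```text
t 18.0 fix xy [  -2.3 -205. ] tipz 95.0 yaw err -0.14 toolz [-0.     0.001 -1.   ] F fx,fy,z -0.3 0.1 -0.4 open 92.8
-140 cover x -77.5 66.0 blue x 67.5 81.0
-120 cover x -63.5 65.5 blue x -72.5 80.5
-100 cover x -64.0 65.5 blue x -80.0 80.0
-85 cover x -64.0 65.5 blue x -79.0 80.5
x -50 front y -41.5
x -20 front y -65.5
x 0 front y -65.5
x 20 front y -66.0
x 50 front y -42.0
```

View pics/t3.png

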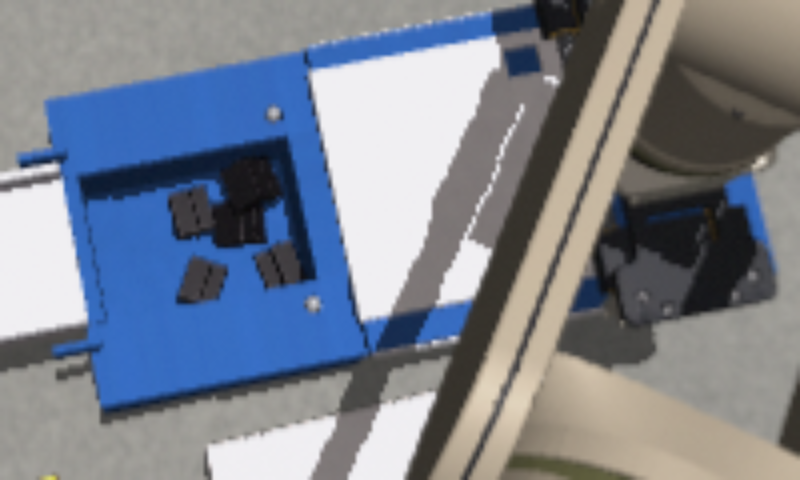

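The crop shows the stray in the bin at (250,185), on top of the other clips. The cover's front is at the deck edge, square and centred to within about 1 mm. I'll keep pushing.

Emit:
move_arm(
  plan=[
    [0,0,0,0.2,-0.01,0,93],
    [0,0,0,0.3,-0.01,0,93],
    [0,0,0,0.3,0,0,93],
    [0,0,0,0.3,0,0,93],
    [0,0,0,0.3,0,0,93],
    [0,0,0,0.3,0,0,93],
    [0,0,0,0.3,0,0,93],
    [0,0,0,0.3,0,0,93],
    [0,0,0,0.3,0,0,93],
    [0,0,0,0.2,0,0,93],
  ],
)

```text
t: 19.05
tool_pos: [0.5485, -0.1229, 0.1063]
orientation: [1.983, 2.436, 0.0]
force: [-0.0, -1.6, 0.6]
opening: 0.0932
gripper_force: 0.9
```

```bash
python3 - <<'E'
from h import *
state(); b=read_camera('top'); lat(b,(-60,-40,-20,0),zc=.097,zd=.085); lon(b,(-50,-20,0,20,50),z=.092,y1=60)
W=cloud(b); q=fix(W)
for y in (-60,-40,-20,0): 
    s=(abs(q[...,0]+30)<6)&(abs(q[...,1]-y)<4); print(y,np.nanmedian(W[...,2][s]).round(4))
E
```

```text
t 19.05 fix xy [  -2.4 -135. ] tipz 95.3 yaw err -0.14 toolz [ 0. -0. -1.] F fx,fy,z -0.3 -1.5 0.6 open 93.2
-60 cover x -77.5 66.0 blue x 68.0 80.5
-40 cover x -64.0 66.0 blue x -73.5 80.0
-20 cover x -63.5 66.0 blue x -81.5 80.0
0 cover x -63.5 65.5 blue x -82.0 80.5
x -50 front y 4.0
x -20 front y 4.0
x 0 front y 4.0
x 20 front y 4.0
x 50 front y 3.5
-60 0.5403
-40 0.099
-20 0.0994
0 0.0987
```

Emit:
move_arm(
  plan=[
    [0,0,0,0.15,-0.01,0,93],
    [0,0,0,0.2,-0.01,0,93],
    [0,0,0,0.2,-0.01,0,93],
    [0,0,0,0.2,0,0,93],
    [0,0,0,0.2,0,0,93],
    [0,0,0,0.2,0,0,93],
    [0,0,0,0.2,0,0,93],
    [0,0,0,0.2,0,0,93],
    [0,0,0,0.15,0,0,93],
    [0,0,0,0.1,0,0,93],
  ],
)

```text
t: 20.1
tool_pos: [0.5384, -0.0792, 0.106]
orientation: [-1.983, -2.436, 0.0]
force: [-0.1, -0.3, -1.0]
opening: 0.0931
gripper_force: 0.5
```

```bash
python3 - <<'E'
from h import *
state(); b=read_camera('top'); lat(b,(-10,10,25,40),zc=.095,zd=.085); lon(b,(-50,-20,0,20,50),z=.092,y1=66)
W=cloud(b); q=fix(W)
for y in (-40,-20,0,20,40): 
    s=(abs(q[...,0]+30)<6)&(abs(q[...,1]-y)<4); print(y,np.nanmedian(W[...,2][s]).round(4))
E
```

```text
t 20.1 fix xy [ -3.2 -90.2] tipz 95.0 yaw err -0.14 toolz [-0.  0. -1.] F fx,fy,z -0.1 -0.2 -1.0 open 93.1
-10 cover x -77.5 64.5 blue x 67.0 80.5
10 cover x -77.5 64.0 blue x -69.5 80.5
25 cover x -64.5 64.5 blue x -82.0 80.0
40 cover x -64.0 64.0 blue x -82.0 80.5
x -50 front y 48.0
x -20 front y 49.0
x 0 front y 49.5
x 20 front y 49.0
x 50 front y 48.0
-40 0.487
-20 0.539
0 0.0956
20 0.0923
40 0.0926
```

Emit:
move_arm(
  plan=[
    [0,0,0,0.08,0,0,93],
    [0,0,0,0.08,0,0,93],
    [0,0,0,0.08,0,0,93],
    [0,0,0,0.06,0,0,93],
    [0,0,0,0.06,0,0,93],
    [0,0,0,0.06,0,0,93],
    [0,0,0,0.06,0,0,93],
    [0,0,0,0.06,0,0,93],
    [0,0,0,0.04,0,0,93],
    [0,0,0,0,0,0,93],
  ],
)

```text
t: 21.15
tool_pos: [0.5357, -0.0652, 0.1062]
orientation: [-1.983, -2.436, -0.0]
force: [0.4, -0.3, 0.4]
opening: 0.0932
gripper_force: 0.0
```

```bash
python3 - <<'E'
from h import *
state(); b=read_camera('top'); lat(b,(10,25,40,50),zc=.091,zd=.085); lon(b,(-30,-20,0,20,30),z=.092,y1=75)
w=read_camera('wrist')
for n,c in (('top',b),('wr',w)):
  W=cloud(c); q=fix(W); 
  for x in (-30,30): print(n,x,[(y,np.nanmedian(W[...,2][(abs(q[...,0]-x)<6)&(abs(q[...,1]-y)<4)&(W[...,2]<.12)]).round(4)) for y in (-60,-50,-30,0,20,50)])
E
```

```text
t 21.15 fix xy [ -3.1 -75.9] tipz 95.2 yaw err -0.15 toolz [ 0.  0. -1.] F fx,fy,z 0.3 -0.4 0.4 open 93.2
10 cover x -77.5 64.5 blue x 66.0 80.5
25 cover x -77.5 65.0 blue x 67.0 80.0
40 cover x -64.0 64.5 blue x -82.5 80.5
50 cover x -64.0 65.5 blue x -82.5 80.0
x -30 front y 74.5
x -20 front y 74.5
x 0 front y 74.5
x 20 front y 74.5
x 30 front y 74.5
top -30 [(-60, np.float64(0.0922)), (-50, np.float64(0.0911)), (-30, np.float64(0.0922)), (0, np.float64(nan)), (20, np.float64(0.0914)), (50, np.float64(0.0917))]
top 30 [(-60, np.float64(nan)), (-50, np.float64(0.0955)), (-30, np.float64(nan)), (0, np.float64(0.0918)), (20, np.float64(0.0907)), (50, np.float64(0.0915))]
wr -30 [(-60, np.float64(0.0904)), (-50, np.float64(0.0904)), (-30, np.float64(0.0904)), (0, np.float64(0.0904)), (20, np.float64(0.0905)), (50, np.float64(nan))]
wr 30 [(-60, np.float64(0.0904)), (-50, np.float64(0.0904)), (-30, np.float64(0.0904)), (0, np.float64(0.0904)), (20, np.float64(0.0904)), (50, np.float64(nan))]
  return np.nanmean(a, axis, out=out, keepdims=keepdims)
```

The cover has dropped and lies flat, with its top at about 90.5 mm everywhere. I'll back off and check.

Emit:
move_arm(
  plan=[
    [0,0,0,-0.3,0,0,93],
    [0,0,0,-0.4,0,0,93],
    [0,0,0,0,0,-0.6,93],
    [0,0,0,0,0,-0.9,93],
    [0,0,0,0,0,-0.9,93],
    [0,0,0,-0.5,0,-0.9,93],
    [0,0,0,-0.9,0,-0.9,93],
    [0,0,0,-1,0,0,93],
    [0,0,0,-1,0,0,93],
    [0,0,0,-1,0,0,93],
  ],
)

```text
t: 22.25
tool_pos: [0.562, -0.1917, 0.213]
orientation: [1.983, 2.435, 0.001]
force: [1.1, 0.2, -0.4]
opening: 0.0931
gripper_force: 0.0
```

Emit:
move_arm(
  plan=[
    [0,0,0,-0.9,0,0,93],
    [0,0,0,-0.9,0,0,93],
    [0,0,0,-0.9,0,0,93],
    [0,0,0,-0.9,0,0,93],
    [0,0,0,-0.9,0,0,93],
    [0,0,0,0,0,0,93],
    [0,0,0,0,0,0,93],
    [0,0,0,0,0,0,93],
    [0,0,0,0,0,0,93],
    [0,0,0,0,0,0,93],
  ],
)

```text
t: 23.25
tool_pos: [0.5844, -0.2997, 0.2114]
orientation: [1.983, 2.437, 0.0]
force: [-0.1, -0.5, 0.5]
opening: 0.0929
gripper_force: 0.0
```

```bash
python3 - <<'E'
from h import *
state(); b=read_camera('top'); lat(b,(-50,-20,10,40),zc=.091,zd=.085)
W=cloud(b);z=W[...,2];q=fix(W)
A=warp(b,.091);y=np.arange(-290,80,.5)
for x in (-55,0,55):
    r=A[:,int((x+100)*2)]; w=np.where((r[:,2]-r[:,0]<35)&(r[:,0]>100)&(y>-75)&(y<68))[0]; print(x,y[w[0]],y[w[-1]])
m=(abs(q[...,0])<60)&(abs(q[...,1])<60);print(np.nanpercentile(z[m],[2,50,98]).round(4))
v,u=np.mgrid[0:420,0:560]
for n,m in(('bottle',(u>185)&(u<220)&(v>150)&(v<195)),('jar',(u>270)&(u<300)&(v>140)&(v<182)),('mug',(u>330)&(u<372)&(v>125)&(v<185)),('stack',(u>280)&(u<362)&(v>283)&(v<330))):
    m=m&(z>.02);print(n,W[m].min(0).round(3),W[m].max(0).round(3))
cv2.imwrite('pics/fin.png',cv2.resize(b['frame'][120:340,150:430],(764,600))[...,::-1])
E
```

```text
t 23.25 fix xy [  -3.5 -315.4] tipz 200.4 yaw err -0.11 toolz [ 0.  0. -1.] F fx,fy,z -0.2 -0.4 0.5 open 92.9
-50 cover x -65.0 65.0 blue x -82.0 80.5
-20 cover x -64.5 65.0 blue x -82.5 80.0
10 cover x -64.0 64.5 blue x -82.5 80.5
40 cover x -64.0 64.5 blue x -82.0 80.5
-55 -67.0 61.5
0 -66.5 61.5
55 -67.0 62.5
[0.086  0.0914 0.0956]
bottle [0.65  0.149 0.02 ] [0.704 0.204 0.155]
jar [ 0.681 -0.028  0.021] [0.742 0.034 0.099]
mug [ 0.679 -0.175  0.02 ] [ 0.807 -0.101  0.093]
stack [ 0.358 -0.159  0.02 ] [0.451 0.009 0.088]
```

View pics/fin.png

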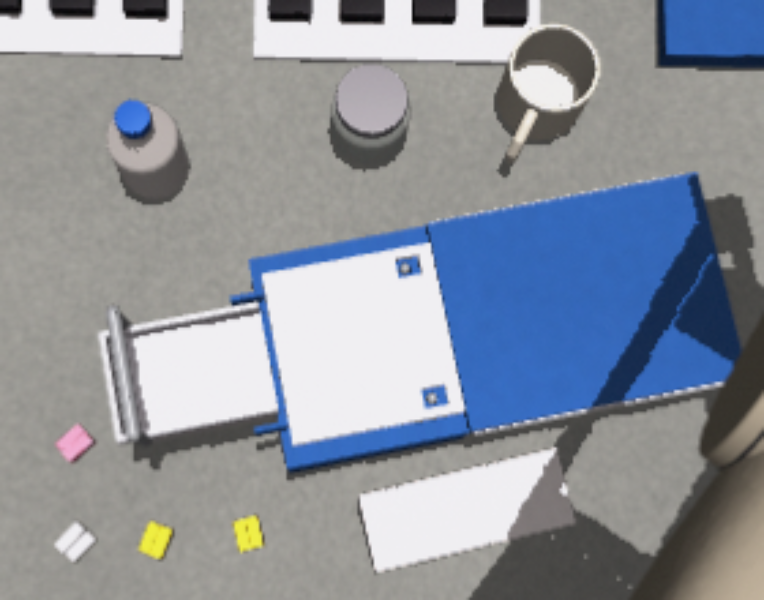

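The picture shows the cover flat over the mouth, with both pins visible in its slots at (407,267) and (434,397). The tray is level and empty at (190,370), the deck is clear and the bystanders haven't moved.

```bash
python3 -c "
from plant import close_job
print(close_job())"
```

```text
the job is handed in; nothing more can be done
None
```

The job is handed in: all five clips are in the bin, the tray is back level, and the cover lies flat over the pins, about 2.5 mm short of the seat in y. The bystanders are where they were, and the job took about 23 s.

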